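Hold a chuck jaw home on the squareness gauge

ROBOT

A 6-joint arm with a two-finger parallel gripper is mounted at the origin on the work surface. World frame = base frame: x ahead of the robot, y to its left, z up, the work surface at z = 0. Lengths are in m, angles in degrees, forces in N, time in s.
With the tool pointing down it reaches from about 0.4 to 0.825 m from the base axis. Payload 7 kg.
Tool frame: the origin (TCP) lies on the centre line of the jaws, within the pads' length; the fingertips stand 17 mm ahead of it and the grasp point (between the pads) lies 2 mm behind it; z points along the fingers, y is the direction in which the jaws open and shut (so a half turn about z gives the same grasp; the last joint's range is limited). The gripper opens to 88 mm and grips with 3 to 60 N. Pads are 19 mm wide; open, the fingers measure 130 mm over their backs; the gripper's body (78 mm by 193 mm) begins 47 mm behind the grasp point.
Start: joints at [83.085, 20.546, 0.682, 0, -70.136, -16.507], TCP at [0.268, 0.619, 0.244] pointing down, gripper open.
Joint ranges: [-176.03, 176.03], [-82.01, 121.73], [-58.28, 71.71], [-173.87, 95.51], [-174.79, -0.11], [-173.66, 173.66]. Speed limits (degrees/s): [136.94, 136.94, 172.46, 180, 180, 180].

INTERFACE

Orientations are given as [roll, pitch, yaw] about the fixed x, y, z axes, in that order (R = Rz(yaw) Ry(pitch) Rx(roll)).
In Python, from plant import telemetry, vision, close_job, recognise, silhouettes, place_of gives the robot as it stands.
- The arm moves only by the shell command python3 -m handwheel 'ROWS'. ROWS is JSON, a list that holds one entry, the list of rows, each a list of 5 numbers: the shift along the tool's x, y, z in m, then the turn about the tool's z in rad, then the closure, from 0 (fully open) to 1 (shut). In form: [[[tx, ty, tz, yaw, gripper], ...]]. A call has 1 to 20 rows; each row shifts and turns the commanded pose from where the row before left it, along the tool's axes as they then stand; what a row does not reach is not made up. A row lasts 1/12 s, in which the tool goes at most 41.7 mm and 7.16 degrees, less where a joint would pass 70% of its speed; a pose out of reach is approached as far as the arm can. A call with a gripper value outside its range is refused whole. The fingers move at their own pace and stop on an object; the grip force is fixed at half the most. Time passes only in rows, so rows that do not move let the fingers close. It gives the time, the measured TCP pose, the force and the opening at its end, in the units of the state.
- telemetry.get_obs(): the state, without advancing time (a new reading comes with each control period).
- vision.snapshot(name): name is "scene" or "top"; returns a dict with "color" (384x512x3 uint8, red, green, blue), "mtx" (3x3 intrinsics, pixels), "dist" ([k1, k2, p1, p2, k3] as OpenCV has them; the pictures are not rectified), "cam_to_world" (4x4, takes a point from camera to world coordinates). Camera axes: x right, y down, z forward; pixel columns grow to the right and rows downward; lengths in m; the calibration is good to about 2 mm. A picture is of the moment at which its call begins. There is no depth.
- close_job(): hands the job in, once; it reports no verdict.
Trained networks look in a picture, given as the dict that the camera call returned (one of the last four; its "shot" number tells which), for a name from the list of things; names that differ only in an ending like _2 or _b are one class to them, and where a whole thing is asked for, a point or a joint stands for the part that bears it (a point fixed in the world has none). Each returns a list of dicts, best first, with "conf" (0 to 1); they miss things now and then, are a little off and sometimes report something else, mostly with a low value. They report only what shows in the picture. A call takes as long as a camera call. They do not tell look-alikes from the thing itself.
- recognise(name, picture): "xy" ([column, row] in pixels, amid what is visible of it).
- silhouettes(name, picture): "region" (384x512 bool, what is visible of it) and "xy" ([column, row] in pixels, amid what is visible of it).
- place_of(name, picture): "xy" ([column, row] in pixels: a listed point, or the origin of a listed thing).
The state is a dict: "clock": time; "joint_pos": joint angles; "qvel": joint speeds; "tau": joint torques, N m; "tool_pos": TCP position; "orientation": TCP orientation; "force": force on the tool from outside, world axes, zero at the start; "moment": the same for the moment, N m; "opening": finger opening in m.
Only numpy, scipy, OpenCV 4.12 (cv2) and the standard library are available. Lean on these libraries where they do the work, as an engineer would, in place of code of your own. Each camera call takes 0.05 s, during which the arm holds its last target.

TASK

Check the bright aluminium chuck jaw on the squareness gauge: stand it on the gauge's steel plate without a knock, nose face against the fence and its side against the little stop block, so that the dial's plunger is pressed in. Then press it down on the plate and up against the fence at the same time, firmly, with some 15 to 25 N - one diagonal push on its bevelled end does both - and finish while holding it pressed there, still, for the reading. Keep the robot off the dial and leave the other things on the bench alone.

Things in the scene. Friction and masses are not known exactly. Their poses are not given: they have to be found in the camera images.
- jaw: Workpiece: a bright aluminium soft jaw for a lathe chuck, standing upright: 80 mm long (x), 38 wide (y), 50 high (z), about 0.38 kg, two dark bolt holes on top. Origin: centre of its underside. +x points to the nose, a plain full-height end face at x = +40 mm. The other end has a flat 45 degree bevel, 16 x 16 mm, cut off its top edge. Lightly oiled: friction on the gauge about 0.25.
- jaw_nose (a point): Centre of the jaw's nose face: 40 mm along +x from the jaw's origin and 25 mm up. Axes as the jaw's.
- jaw_bevel (a point): Centre of the jaw's bevel: jaw x = -32 mm, y = 0, z = 42 mm. The bevel faces half back (-x) and half up. Axes as the jaw's.
- gauge: Squareness gauge, fixed to the bench at varying place and heading: grey base under a ground steel plate, with fence, stop block and dial. Origin: centre of its underside, at bench level. +x points from the open front edge to the fence, +y to the stop's side. A jaw fully home has its origin at x = -20, y = 0, z = 20 mm and its +x along the gauge's +x. Nothing on the gauge stands higher than 67 mm.
- plunger (a joint): Travel of the dial's plunger in m, 0 = fully out. The ball tip stands 3 mm proud of the fence's face, at y = 0 and 34 mm above the plate, and is pressed in along the gauge's +x by the jaw's nose (spring, about 0.6 to 1.1 N); with the nose on the fence it reads 0.003. A red needle on the dial turns with it.
- dark_jaw_a: A second jaw with the same shape as the aluminium jaw (80 x 38 x 50 mm) but dark, nearly black steel, about 1 kg; origin at the centre of its underside. Bystander: leave it alone.
- dark_jaw_b: A third jaw with the same shape as the aluminium jaw (80 x 38 x 50 mm) but dark, nearly black steel, about 1 kg; origin at the centre of its underside. Bystander: leave it alone.
- oil_bottle: White oil bottle with a red cap, 60 mm across, 150 mm high, standing; origin at the centre of its underside. Bystander.
- hex_key: T-handle hex key lying flat: steel rod about 195 mm long, black cross grip 100 mm long and 24 mm thick at its -x end; origin about mid-rod, at bench level. Bystander.
- chip_brush: Hand brush lying along its x; origin at bench level. Bystander.
- bushing: Brass ring 60 mm across, 32 mm high; origin at the centre of its underside. Bystander.
- spindle: Stepped steel spindle standing on its 52 mm wide end, 100 mm high; origin at the centre of its underside. Bystander.
- plate: The gauge's ground steel plate, 170 (x) x 144 (y) x 8 mm; its top face is 20 mm above the bench. Origin at the centre of its underside, 12 mm above the bench. Axes as the gauge's.
- stop: The gauge's black stop block, standing on the plate against the fence's face: 18 mm long (gauge x = 2 to 20 mm), 16 mm wide (y = 19 to 35 mm), 18 mm high. Its working face looks to -y. Origin at the foot of the edge where that face meets the fence: gauge x = 20, y = 19, z = 20 mm. Axes as the gauge's.
- fence: The gauge's black fence bar, standing on the plate: 16 mm thick, 120 mm long (y), 18 mm high. Its working face looks to -x. Origin at the foot of the middle of that face (gauge x = 20, y = 0, z = 20 mm). Axes as the gauge's.
- dial: The dial and its clamp post behind the fence, delicate: no robot contact. Origin on the plunger's axis above the fence's face (gauge x = 20, y = 0, z = 54 mm). From it, the grey post is at x = 19 to 35 mm, 26 mm wide, with a thumbscrew to y = +33 mm; the round dial lies face up, 58 mm across, centre at x = 64 mm, top 13 mm above the origin. Axes as the gauge's.
Mind the look-alikes: they are no part of the job. What is shaped like the jaw but blue or turquoise is not meant.

How it is judged:
By the outcome, as a careful person would: the job done as asked, in the order asked, and still so for the second after the job is handed in, while the arm keeps its last pose, push and grip.
It also fails if it takes over 54 s, if anything falls off the work surface, if the arm or the gripper's body presses on something with over 40 N, if the wrist force passes 120 N, or if a joint passes its speed limit or range.

## Working session

There is one attempt and no reset: what is moved stays moved. The work goes in short steps, Python scripts to look and compute and a shell command to move; the robot and the scene stay as the last step left them, time stands still between calls to the robot, and variables do not carry over. Pictures are saved under pics/ and viewed, and the job is handed in when it is done.

```bash
ls; mkdir -p pics; python3 - <<'E'
from plant import telemetry, vision
import cv2
print(telemetry.get_obs())
for n in("scene","top"):
    s=vision.snapshot(n); cv2.imwrite(f"pics/{n}0.png",cv2.resize(s["color"][:,:,::-1],(800,600),interpolation=cv2.INTER_CUBIC))
    print(s["mtx"],s["dist"],s["cam_to_world"],s.keys())
E
```

```text
pics
{'clock': 0.0, 'joint_pos': array([ 8.30853342e+01,  2.05906736e+01,  6.31969956e-01, -2.07671300e-02,
       -7.01346179e+01, -1.65071354e+01]), 'qvel': array([-0.0286588 , -0.05934592, -0.00887661,  0.01594558, -0.05249369,
       -0.05673724]), 'tau': array([-1.12793503e-03, -5.82697105e+01,  2.93045944e+01,  6.99684396e+00,
        6.78032055e-03, -1.68340212e-04]), 'tool_pos': array([0.26814202, 0.61894012, 0.24261551]), 'orientation': array([ 1.79904977e+02, -7.80090997e-03, -2.34288676e+01]), 'force': array([0.33910487, 0.31224226, 0.50406308]), 'moment': array([-0.01496952,  0.03946402, -0.00877228]), 'opening': 0.0873602315534028}
[[487.95793189   0.         257.09017064]
 [  0.         487.95793189 185.34287695]
 [  0.           0.           1.        ]] [-0.1133919  0.         0.         0.         0.       ] [[-0.7189511   0.36641153 -0.59063687  1.32458356]
 [ 0.69486806  0.39890408 -0.59835936  0.86378031]
 [ 0.01636169 -0.84060581 -0.54140019  0.8324265 ]
 [ 0.          0.          0.          1.        ]] dict_keys(['color', 'mtx', 'dist', 'cam_to_world', 'shot'])
[[378.98574637   0.         253.25854111]
 [  0.         378.98574637 193.37845888]
 [  0.           0.           1.        ]] [-0.08754197  0.          0.          0.          0.        ] [[ 0.02365766 -0.98646996  0.16222616  0.27618419]
 [-0.99956682 -0.0204989   0.0211178  -0.00336783]
 [-0.01750662 -0.16265548 -0.9865276   1.19960025]
 [ 0.          0.          0.          1.        ]] dict_keys(['color', 'mtx', 'dist', 'cam_to_world', 'shot'])
```

View pics/scene0.png

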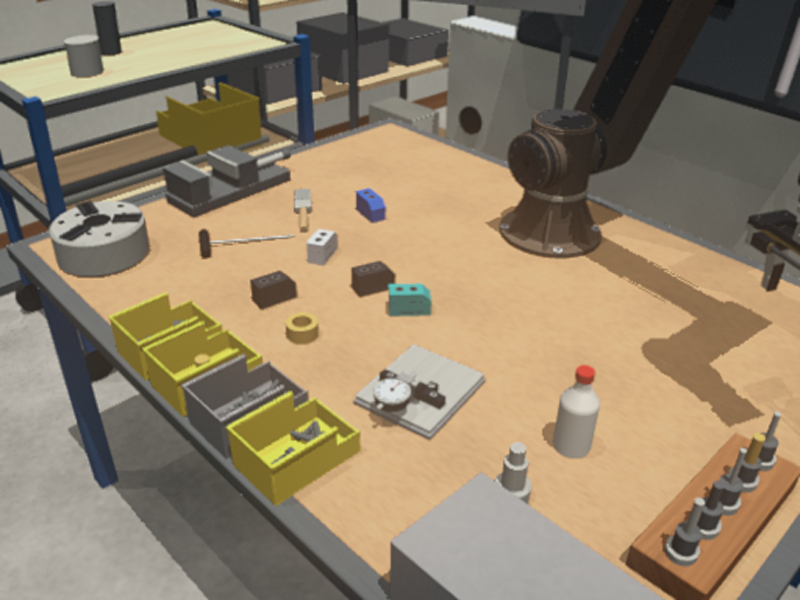

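View pics/top0.png

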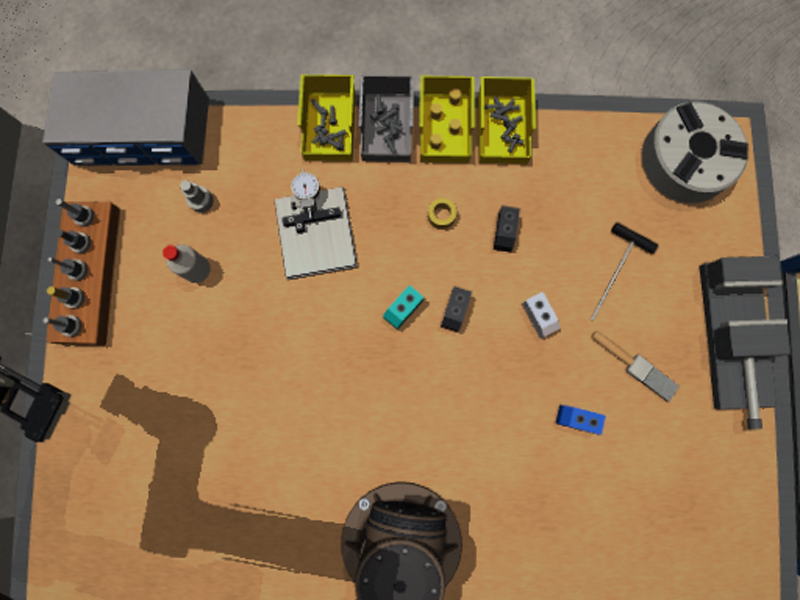

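Top view (800 px scale): the bright jaw is at (540,313), the gauge plate at (315,235) with its dial at (305,187), and the dark jaws are at (457,308) and (507,228). Next I'll zoom in.

```bash
cat > h.py <<'E'
import numpy as np, cv2
from scipy.optimize import minimize
def proj(s,P):
    P=np.asarray(P,float); M=np.linalg.inv(s["cam_to_world"])
    r,_=cv2.Rodrigues(M[:3,:3])
    return cv2.projectPoints(P.reshape(-1,1,3),r,M[:3,3],s["mtx"],np.array(s["dist"]))[0].reshape(-1,2)
def ray(s,px,z):
    u=cv2.undistortPoints(np.array([[px]],float),s["mtx"],np.array(s["dist"]))[0,0]
    d=s["cam_to_world"][:3,:3]@np.array([u[0],u[1],1]); o=s["cam_to_world"][:3,3]
    return o+d*(z-o[2])/d[2]
def place(P,x,y,yaw,z=0):
    c,s=np.cos(yaw),np.sin(yaw); P=np.asarray(P,float)
    return P@np.array([[c,s,0],[-s,c,0],[0,0,1]])+[x,y,z]
JAW=np.array([[x,y,z] for y in(-.019,.019) for x,z in((.04,0),(.04,.05),(-.024,.05),(-.04,.034),(-.04,0))])
PLATE=np.array([[x,y,z] for x in(-.085,.085) for y in(-.072,.072) for z in (0.0,.02)])
def mask(s,P,k=4):
    m=np.zeros((384*k,512*k),np.uint8)
    h=cv2.convexHull(((proj(s,P)+.5)*k-.5).astype(np.float32)).round().astype(np.int32)
    cv2.fillConvexPoly(m,h,1); return m
E
python3 - <<'E'
from plant import vision, place_of, silhouettes, recognise
from h import *
import pickle
S={n:vision.snapshot(n) for n in("scene","top")}
out={}
for n,s in S.items():
    for k in("jaw","jaw_nose","jaw_bevel","gauge","plate","fence","stop","dial"):
        zs=dict(jaw=0,jaw_nose=.025,jaw_bevel=.042,gauge=0,plate=.012,fence=.02,stop=.02,dial=.054)[k]
        for d in place_of(k,s)[:5]:
            print(n,k,d["conf"].__round__(2),np.round(d["xy"],1),np.round(ray(s,d["xy"],zs),4))
    for k in("jaw","plate","gauge"):
        out[n,k]=silhouettes(k,s)
        print("sil",n,k,[(round(d["conf"],2),np.round(d["xy"]),d["region"].sum()) for d in out[n,k]])
pickle.dump((S,out),open("s0.pkl","wb"))
a=S["top"]["color"][110:260,165:385,::-1]; cv2.imwrite("pics/topz.png",cv2.resize(a,None,fx=3.6,fy=3.6,interpolation=cv2.INTER_CUBIC))
a=S["scene"]["color"][115:285,150:330,::-1]; cv2.imwrite("pics/scenez.png",cv2.resize(a,None,fx=3.5,fy=3.5,interpolation=cv2.INTER_CUBIC))
E
```

```text
scene jaw 0.81 [238.  138.5] [ 0.2459 -0.3344  0.    ]
scene jaw 0.69 [263.  195.3] [ 0.4422 -0.0036  0.    ]
scene jaw 0.57 [208.4 163.1] [ 0.4413 -0.2678  0.    ]
scene jaw_nose 0.67 [231.5 122.6] [ 0.208  -0.4132  0.025 ]
scene jaw_nose 0.56 [201.5 163.5] [ 0.4861 -0.247   0.025 ]
scene jaw_bevel 0.83 [209.1 149.1] [ 0.4246 -0.282   0.042 ]
scene jaw_bevel 0.82 [245.1 128.9] [ 0.2301 -0.3131  0.042 ]
scene jaw_bevel 0.76 [271.2 187.3] [0.4388 0.0264 0.042 ]
scene jaw_bevel 0.27 [194.7 138.6] [ 0.413 -0.376  0.042]
scene gauge 0.93 [268.5 251.2] [0.6152 0.1923 0.    ]
scene plate 0.85 [269.6 253.2] [0.6289 0.2094 0.012 ]
scene fence 0.72 [267.  250.5] [0.6331 0.2039 0.02  ]
scene stop 0.44 [268.3 252.9] [0.6373 0.2128 0.02  ]
scene dial 0.92 [263.4 239.4] [0.6384 0.195  0.054 ]
sil scene jaw [(0.88, array([261., 193.]), np.int64(537)), (0.86, array([237., 132.]), np.int64(346)), (0.65, array([208., 157.]), np.int64(386))]
sil scene plate [(0.78, array([275., 245.]), np.int64(1593))]
sil scene gauge [(0.78, array([269., 250.]), np.int64(2901))]
top jaw 0.7 [257.1 199.7] [0.4532 0.00
[... 446 characters left out ...]
828  0.042 ]
top jaw_bevel 0.68 [362.  266.6] [ 0.2495 -0.3119  0.042 ]
top gauge 0.94 [201.  151.3] [0.61   0.1973 0.    ]
top plate 0.57 [199.1 147.8] [0.6183 0.2021 0.012 ]
top plate 0.44 [393.2 177.1] [ 0.5339 -0.427   0.012 ]
top fence 0.63 [198.8 148.4] [0.614  0.2016 0.02  ]
top fence 0.57 [204.  142.8] [0.6331 0.1856 0.02  ]
top stop 0.43 [194.1 142.9] [0.6323 0.2179 0.02  ]
top dial 0.71 [195.3 138.4] [0.6368 0.2085 0.054 ]
sil top jaw [(0.96, array([344., 200.]), np.int64(435)), (0.82, array([257., 198.]), np.int64(341)), (0.66, array([372., 268.]), np.int64(424))]
sil top plate [(0.6, array([205., 151.]), np.int64(1933))]
sil top gauge [(0.56, array([201., 146.]), np.int64(2652))]
```

View pics/topz.png

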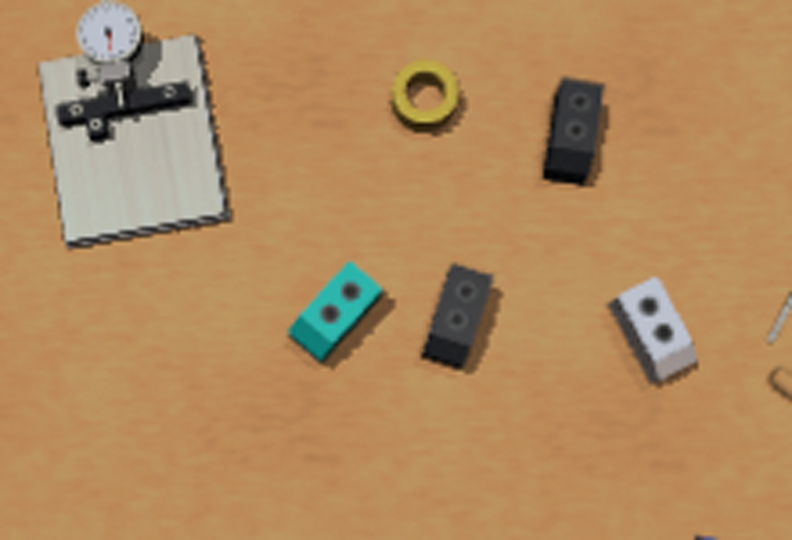

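View pics/scenez.png

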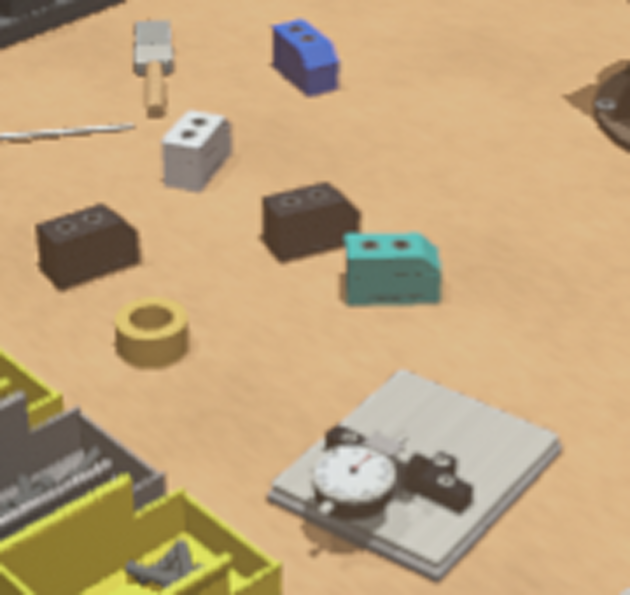

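```bash
cat >> h.py <<'E'
from scipy.ndimage import map_coordinates, gaussian_filter
from scipy.optimize import least_squares
def edgefit(shots,edges,z0,x0,R=4,iters=12,refl=None,free=(0,1,2)):
    """edges: list of (A,B,inside pt) in model; bright inside. shots list of (snapshot, edge idx)"""
    p=np.array(x0,float)
    for it in range(iters):
        obs=[]
        r_=R if it<4 else 2.5
        for si,(s,idx) in enumerate(shots):
            g=gaussian_filter(s["color"][:,:,2].astype(float),.6)
            for e in idx:
                A,B,I=edges[e]
                t=np.linspace(.08,.92,15)[:,None]; P=np.array(A)*(1-t)+np.array(B)*t
                uv=proj(s,place(P,*p,z0)); iv=proj(s,place([I],*p,z0))[0]
                d=uv[-1]-uv[0]; n=np.array([-d[1],d[0]])/np.linalg.norm(d)
                if (iv-uv.mean(0))@n>0:n=-n
                q=np.arange(-r_,r_+.01,.2)
                X=uv[:,None]+q[None,:,None]*n
                v=map_coordinates(g,[X[...,1],X[...,0]],order=1)
                dv=-np.gradient(v,axis=1); w=dv.max(1); k=dv.argmax(1)
                # centroid around the peak
                off=[]
                for i in range(len(t)):
                    a=slice(max(0,k[i]-5),k[i]+6); ww=np.clip(dv[i,a],0,None)
                    off.append((q[a]*ww).sum()/(ww.sum()+1e-9))
                for i in range(len(t)):
                    if w[i]>2: obs.append((si,P[i],uv[i]+off[i]*n,n,e))
        def f(p_):
            o=[]
            for si in range(len(shots)):
                oo=[b for b in obs if b[0]==si]
                if not oo: continue
                uv=proj(shots[si][0],place([b[1] for b in oo],*p_,z0))
                o+=[(uv[j]-oo[j][2])@oo[j][3] for j in range(len(oo))]
            return np.array(o)
        r=least_squares(f,p,loss="soft_l1",f_scale=.4); p=r.x
    res=f(p); i=0;rep={}
    for si in range(len(shots)):
        for b in [b for b in obs if b[0]==si]: rep.setdefault((si,b[4]),[]).append(res[i]);i+=1
    return p,{k:(round(float(np.median(v)),2),len(v)) for k,v in rep.items()}
def E(*l,I): return [(a,b,I) for a,b in l]
c=[0,0,.05]
JE=[((.04,-.019,.05),(.04,.019,.05),c),((-.024,-.019,.05),(.04,-.019,.05),c),((-.024,.019,.05),(.04,.019,.05),c),
    ((-.04,-.019,.034),(-.04,.019,.034),c),((-.024,-.019,.05),(-.04,-.019,.034),(-.032,0,.042)),((-.024,.019,.05),(-.04,.019,.034),(-.032,0,.042))]
d=[0,0,.02]
PE=[((-.085,-.072,.02),(-.085,.072,.02),d),((-.085,-.072,.02),(.085,-.072,.02),d),((-.085,.072,.02),(.085,.072,.02),d),((.085,-.072,.02),(.085,.072,.02),d)]
def drawmodel(s,edges,p,z0,img,roi,k,col):
    for A,B,_ in edges:
        uv=proj(s,place([A,B],*p,z0)); uv=((uv+.5-[roi[0],roi[1]])*k-.5).round().astype(int)
        cv2.line(img,tuple(map(int,uv[0])),tuple(map(int,uv[1])),col,1,cv2.LINE_AA)
E
cat > f0.py <<'E'
from h import *; import pickle
S,_=pickle.load(open("s0.pkl","rb")); T,C=S["top"],S["scene"]
J0=[.45,-.265,np.radians(30)]; G0=[.615,.197,np.radians(8)]
for nm,sh in (("top",[(T,range(6))]),("scene",[(C,[0,1,2])]),("both",[(T,range(6)),(C,[0,1,2])])):
    pj,rj=edgefit(sh,JE,0,J0); print(nm,"jaw",pj[:2].round(4),np.degrees(pj[2]).round(2),rj)
for nm,sh in (("top",[(T,[0,1,2,3])]),("scene",[(C,[0,1,2,3])]),("both",[(T,[0,1,2,3]),(C,[0,1,2,3])])):
    pg,rg=edgefit(sh,PE,0,G0); print(nm,"gauge",pg[:2].round(4),np.degrees(pg[2]).round(2),rg)
FE=[(( .02,-.06,.038),(.02,.06,.038),0),((.036,-.06,.038),(.036,.06,.038),0),((.002,.019,.038),(.02,.019,.038),0),((.002,.019,.038),(.002,.035,.038),0),((.02,0,.054),(.017,0,.054),0)]
for n,s,roi in(("top",T,(165,110,385,260)),("scene",C,(150,115,330,285))):
    k=3.6; a=cv2.resize(s["color"][roi[1]:roi[3],roi[0]:roi[2],::-1],None,fx=k,fy=k,interpolation=cv2.INTER_CUBIC).copy()
    drawmodel(s,JE,pj,0,a,roi,k,(0,0,255));drawmodel(s,PE,pg,0,a,roi,k,(0,0,255));drawmodel(s,FE,pg,0,a,roi,k,(0,255,0))
    cv2.imwrite(f"pics/fit_{n}.png",a)
np.save("p0.npy",[pj,pg])
E
python3 f0.py
```

```text
top jaw [ 0.4498 -0.2693] 28.08 {(0, 0): (-0.07, 15), (0, 1): (-0.09, 15), (0, 2): (-0.06, 15), (0, 3): (-0.08, 15), (0, 4): (0.09, 15), (0, 5): (0.02, 15)}
scene jaw [ 0.4482 -0.2714] 27.43 {(0, 0): (0.0, 15), (0, 1): (-0.25, 15), (0, 2): (-0.29, 15)}
both jaw [ 0.4497 -0.2696] 27.65 {(0, 0): (-0.12, 15), (0, 1): (-0.03, 15), (0, 2): (-0.12, 15), (0, 3): (-0.01, 15), (0, 4): (0.18, 15), (0, 5): (-0.05, 15), (1, 0): (0.37, 15), (1, 1): (-0.48, 15), (1, 2): (-0.02, 15)}
top gauge [0.6172 0.1951] 11.5 {(0, 0): (0.13, 15), (0, 1): (-0.01, 15), (0, 2): (0.01, 15), (0, 3): (0.1, 9)}
scene gauge [0.6156 0.1933] 11.5 {(0, 0): (-0.05, 15), (0, 1): (0.13, 12), (0, 2): (0.05, 15), (0, 3): (0.02, 12)}
both gauge [0.6164 0.1942] 11.51 {(0, 0): (0.36, 15), (0, 1): (0.23, 15), (0, 2): (-0.28, 15), (0, 3): (-0.13, 10), (1, 0): (-0.28, 15), (1, 1): (-0.13, 12), (1, 2): (0.3, 15), (1, 3): (0.29, 11)}
```

View pics/fit_top.png

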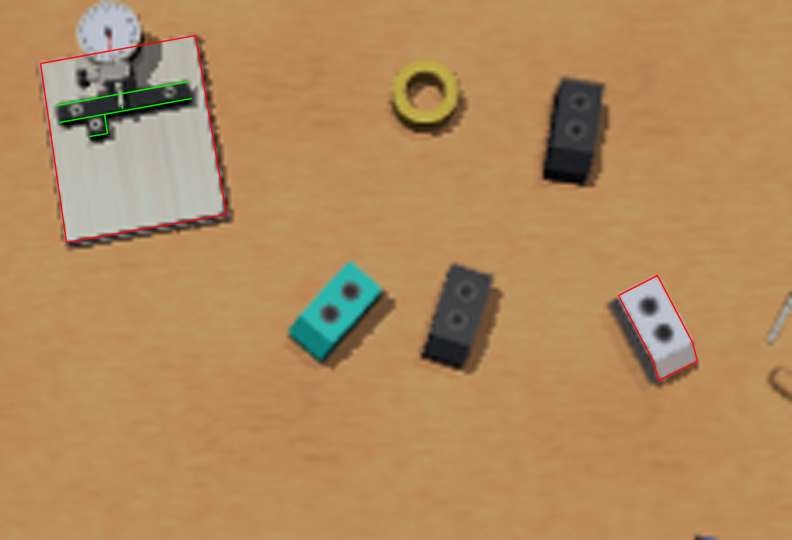

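View pics/fit_scene.png

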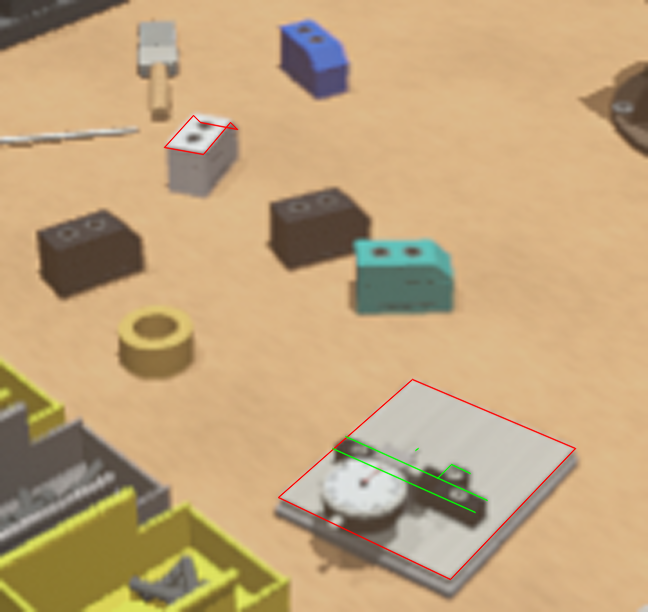

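The model overlays sit on the image edges: bright jaw at about (0.450, -0.270) with yaw 27.9°, gauge at (0.616, 0.194) with yaw 11.5°. I'll turn the wrist first, using the half-turn grasp with tool yaw about -152.1.

```bash
python3 -m handwheel '[[[0,0,0,0.1247,0],[0,0,0,0.1247,0],[0,0,0,0.1247,0],[0,0,0,0.1247,0],[0,0,0,0.1247,0],[0,0,0,0.1247,0],[0,0,0,0.1247,0],[0,0,0,0.1247,0],[0,0,0,0.1247,0],[0,0,0,0.1247,0],[0,0,0,0.1247,0],[0,0,0,0.1247,0],[0,0,0,0.1247,0],[0,0,0,0.1247,0],[0,0,0,0.1247,0],[0,0,0,0.1247,0],[0,0,0,0.1247,0],[0,0,0,0.1247,0]]]'
python3 - <<'E'
from plant import telemetry
o=telemetry.get_obs(); print(o["clock"],o["tool_pos"],o["orientation"],o["joint_pos"])
import numpy as np
a=np.radians(o["orientation"][2]); tx=np.array([np.cos(a),np.sin(a)]);ty=np.array([np.sin(a),-np.cos(a)])
p=o["tool_pos"][:2]
for q in([.5,.2],[.4497,-.2696]):
    d=np.array(q)-p; print(q,d@tx,d@ty); p=np.array(q)
E
```

```text
clock: 2.8
tool_pos: [0.2683, 0.6194, 0.2436]
orientation: [-180.0, -0.0, -152.4]
force: [0.8, -0.5, -0.9]
opening: 0.0875
2.8 [0.26829607 0.61936024 0.24355012] [-1.79999446e+02 -1.37827566e-03 -1.52379662e+02] [ 8.30867118e+01  2.05469697e+01  6.81762810e-01 -8.73327114e-04
 -7.01360308e+01 -1.45466077e+02]
[0.5, 0.2] -0.010878898667262622 -0.47898994811372153
[0.4497, -0.2696] 0.26227929053169563 -0.3927643361587078
```

```bash
python3 -m handwheel '[[[-0.0008,-0.0368,0,0,0],[-0.0008,-0.0368,0,0,0],[-0.0008,-0.0368,0,0,0],[-0.0008,-0.0368,0,0,0],[-0.0008,-0.0368,0,0,0],[-0.0008,-0.0368,0,0,0],[-0.0008,-0.0368,0,0,0],[-0.0008,-0.0368,0,0,0],[-0.0008,-0.0368,0,0,0],[-0.0008,-0.0368,0,0,0],[-0.0008,-0.0368,0,0,0],[-0.0008,-0.0368,0,0,0],[-0.0008,-0.0368,0,0,0]]]'
python3 -m handwheel '[[[0.0219,-0.0327,0,0,0],[0.0219,-0.0327,0,0,0],[0.0219,-0.0327,0,0,0],[0.0219,-0.0327,0,0,0],[0.0219,-0.0327,0,0,0],[0.0219,-0.0327,0,0,0],[0.0219,-0.0327,0,0,0],[0.0219,-0.0327,0,0,0],[0.0219,-0.0327,0,0,0],[0.0219,-0.0327,0,0,0],[0.0219,-0.0327,0,0,0],[0.0219,-0.0327,0,0,0],[0,0,0,0,0],[0,0,0,0,0]]]'
cat > where.py <<'E'
import sys, numpy as np
from plant import telemetry
o=telemetry.get_obs(); print("t",round(o["clock"],2),o["tool_pos"].round(4),o["orientation"].round(2),"F",o["force"].round(1),"open",round(o["opening"],4))
if len(sys.argv)>1:
    q=np.array(eval(sys.argv[1])); a=np.radians(o["orientation"][2]); d=q[:3]-o["tool_pos"]
    print("tool move",[round(float(v),4) for v in(d[0]*np.cos(a)+d[1]*np.sin(a),d[0]*np.sin(a)-d[1]*np.cos(a),-d[2])],"turn rad",round(float(-np.radians(q[3]-o["orientation"][2])),4))
E
python3 where.py '[.4497,-.2696,.032,-152.1]'
```

```text
clock: 3.88
tool_pos: [0.5025, 0.2001, 0.244]
orientation: [180.0, 0.0, -152.0]
force: [-0.1, 1.4, -0.0]
opening: 0.0877
clock: 5.05
tool_pos: [0.4531, -0.2701, 0.2432]
orientation: [180.0, -0.0, -152.3]
force: [-0.3, 0.0, -0.2]
opening: 0.0875
t 5.05 [ 0.4531 -0.2701  0.2432] [ 1.7998e+02 -3.0000e-02 -1.5227e+02] F [-0.3  0.  -0.2] open 0.0875
tool move [0.0027, 0.002, 0.2112] turn rad -0.003
```

```bash
python3 -m handwheel '[[[0.0013,0.001,0.03,-0.003,0],[0.0014,0.001,0.03,0,0],[0,0,0.03,0,0],[0,0,0.03,0,0],[0,0,0.03,0,0],[0,0,0.025,0,0],[0,0,0.02,0,0],[0,0,0.016,0,0],[0,0,0,0,0]]]'
python3 -m handwheel '[[[0,0,0,0,0.6],[0,0,0,0,0.6],[0,0,0,0,0.7],[0,0,0,0,1],[0,0,0,0,1],[0,0,0,0,1],[0,0,0,0,1],[0,0,0,0,1],[0,0,0,0,1],[0,0,0,0,1]]]'
python3 where.py '[.4497,-.2696,.032,-152.1]'
python3 - <<'E'
from plant import vision; import cv2
s=vision.snapshot("top"); cv2.imwrite("pics/t1.png",cv2.resize(s["color"][130:260,270:420,::-1],None,fx=5,fy=4.5,interpolation=cv2.INTER_CUBIC))
s=vision.snapshot("scene"); cv2.imwrite("pics/c1.png",cv2.resize(s["color"][60:210,130:310,::-1],None,fx=4,fy=4,interpolation=cv2.INTER_CUBIC))
E
```

```text
clock: 5.8
tool_pos: [0.4489, -0.266, 0.0298]
orientation: [179.8, -0.2, -151.8]
force: [-0.3, 0.3, -0.2]
opening: 0.0877
clock: 6.63
tool_pos: [0.4508, -0.2678, 0.0328]
orientation: [-180.0, 0.0, -151.9]
force: [-0.3, -1.1, 2.8]
opening: 0.0378
t 6.63 [ 0.4508 -0.2678  0.0328] [-1.7997e+02  2.0000e-02 -1.5185e+02] F [-0.3 -1.1  2.8] open 0.0378
tool move [0.0018, -0.0011, 0.0008] turn rad 0.0043
```

View pics/c1.png

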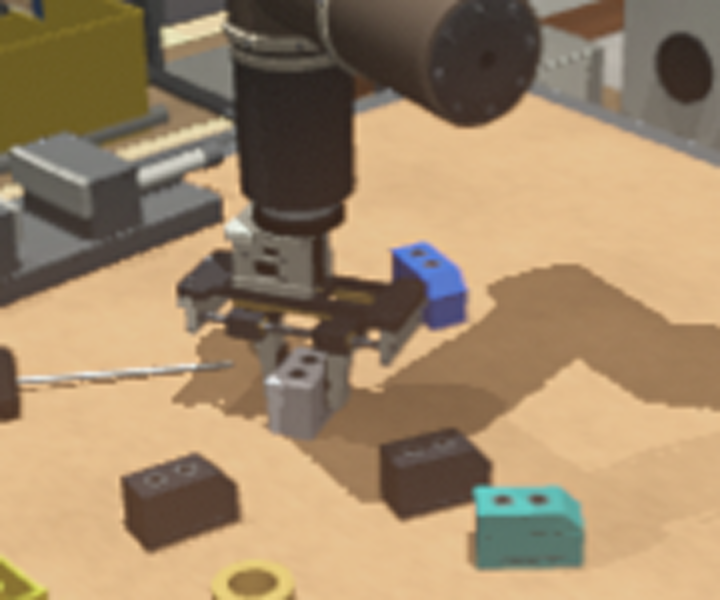

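```bash
python3 -m handwheel '[[[0,0,-0.005,0,1],[0,0,-0.015,0,1],[0,0,-0.03,0,1],[0,0,-0.03,0.0966,1],[0,0,-0.025,0.0966,1],[0,0,-0.015,0.0966,1],[0,0,0,0,1],[0,0,0,0,1]]]'
python3 where.py '[.5876,.1843,.153,-168.5]'
```

```text
clock: 7.4
tool_pos: [0.4501, -0.2673, 0.1525]
orientation: [180.0, 0.0, -168.3]
force: [0.1, -0.6, -4.6]
opening: 0.0379
t 7.4 [ 0.4501 -0.2673  0.1525] [ 1.7997e+02  4.0000e-02 -1.6834e+02] F [ 0.1 -0.6 -4.6] open 0.0379
tool move [-0.2258, 0.4145, -0.0005] turn rad 0.0027
```

```bash
python3 -m handwheel '[[[-0.008,0.0148,0,0,1],[-0.0161,0.0296,0,0.0027,1],[-0.0161,0.0296,0,0,1],[-0.0161,0.0296,0,0,1],[-0.0161,0.0296,0,0,1],[-0.0161,0.0296,0,0,1],[-0.0161,0.0296,0,0,1],[-0.0161,0.0296,0,0,1],[-0.0161,0.0296,0,0,1],[-0.0161,0.0296,0,0,1],[-0.0161,0.0296,0,0,1],[-0.0161,0.0296,0,0,1],[-0.0161,0.0296,0,0,1],[-0.0161,0.0296,0,0,1],[-0.008,0.0148,0,0,1],[0,0,0,0,1],[0,0,0,0,1],[0,0,0,0,1]]]'
python3 where.py '[.5876,.1843,.083,-168.5]'
```

```text
clock: 8.9
tool_pos: [0.5882, 0.1823, 0.1506]
orientation: [-179.9, -0.2, -168.5]
force: [-0.5, -1.0, -3.7]
opening: 0.0377
t 8.9 [0.5882 0.1823 0.1506] [-179.94   -0.21 -168.54] F [-0.5 -1.  -3.7] open 0.0377
tool move [0.0002, 0.002, 0.0676] turn rad -0.0008
```

```bash
python3 -m handwheel '[[[0,0.002,0.02,0,1],[0,0,0.025,0,1],[0,0,0.02,0,1],[0,0,0.012,0,1],[0,0,0,0,1],[0,0,0,0,1],[0,0,0,0,1]]]'
cat > look.py <<'E'
import sys; from h import *; from plant import vision
import pickle
tag=sys.argv[1]; zb=float(sys.argv[2]); p0=np.load("p0.npy")
T=vision.snapshot("top");C=vision.snapshot("scene"); pickle.dump((T,C),open(f"{tag}.pkl","wb"))
th=p0[1][2]; a,b=eval(sys.argv[3]); q=place([[a,b,0]],*p0[1])[0]
FE=[(( .02,-.06,.038),(.02,.06,.038),0),((.002,.019,.038),(.02,.019,.038),0),((.002,.019,.038),(.002,.035,.038),0)]
for nm,s,roi in(("t",T,(160,110,260,185)),("c",C,(220,190,330,280))):
    k=7 if nm=="t" else 6.5; im=cv2.resize(s["color"][roi[1]:roi[3],roi[0]:roi[2],::-1],None,fx=k,fy=k,interpolation=cv2.INTER_CUBIC).copy()
    cv2.imwrite(f"pics/{tag}{nm}_raw.png",im)
    drawmodel(s,JE,[q[0],q[1],th],zb,im,roi,k,(0,0,255)); drawmodel(s,FE,p0[1],0,im,roi,k,(0,255,0)); drawmodel(s,PE,p0[1],0,im,roi,k,(0,255,0))
    cv2.imwrite(f"pics/{tag}{nm}.png",im)
E
python3 where.py '[.5876,.1843,.073,-168.5]'; python3 look.py a 0.04 '(-.032,-.004)'
```

```text
clock: 9.48
tool_pos: [0.5899, 0.1851, 0.0767]
orientation: [180.0, 0.1, -168.6]
force: [0.7, -0.1, -3.8]
opening: 0.0379
t 9.48 [0.5899 0.1851 0.0767] [ 1.7999e+02  9.0000e-02 -1.6861e+02] F [ 0.7 -0.1 -3.8] open 0.0379
tool move [0.0024, -0.0003, 0.0037] turn rad -0.0019
```

View pics/at.png

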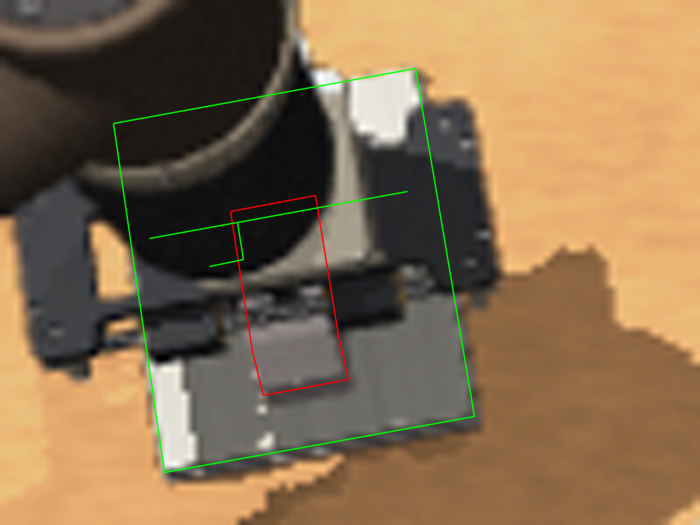

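View pics/ac.png

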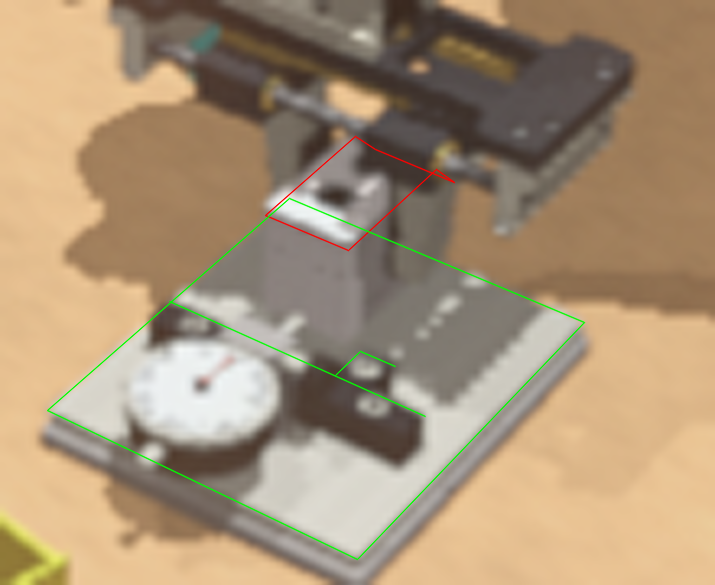

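Measured jaw position is about gauge (-30…-32, -3.5) mm, with the base about 24 mm above the plate. It is clear of the stop and short of the fence. I'll lower it gently from here.

```bash
python3 -m handwheel '[[[0,0,0.006,0,1],[0,0,0.005,0,1],[0,0,0.003,0,1],[0,0,0.002,0,1],[0,0,0.001,0,1],[0,0,0,0,1],[0,0,0,0,1]]]'; python3 where.py
python3 -m handwheel '[[[0,0,0.001,0,1],[0,0,0.001,0,1],[0,0,0.0005,0,1],[0,0,0,0,1],[0,0,0,0,1]]]'; python3 where.py
```

```text
clock: 10.17
tool_pos: [0.5891, 0.1852, 0.0585]
orientation: [-180.0, -0.0, -168.6]
force: [0.3, -0.0, -4.2]
opening: 0.0377
t 10.17 [0.5891 0.1852 0.0585] [-179.99   -0.   -168.61] F [ 0.3 -0.  -4.2] open 0.0377
clock: 10.58
tool_pos: [0.5891, 0.1851, 0.056]
orientation: [-180.0, -0.0, -168.6]
force: [-0.9, 0.3, -3.3]
opening: 0.0381
t 10.58 [0.5891 0.1851 0.056 ] [-180.     -0.   -168.62] F [-0.9  0.3 -3.3] open 0.0381
```

```bash
python3 -m handwheel '[[[0,0,0.0005,0,1],[0,0,0.0005,0,1],[0,0,0.0005,0,1],[0,0,0,0,1]]]'
python3 -m handwheel '[[[0,0,0.0004,0,1],[0,0,0.0004,0,1],[0,0,0,0,1]]]'
```

```text
clock: 10.92
tool_pos: [0.589, 0.1851, 0.0544]
orientation: [-180.0, -0.0, -168.6]
force: [-0.2, -0.1, -4.6]
opening: 0.0378
clock: 11.17
tool_pos: [0.589, 0.1851, 0.0537]
orientation: [-180.0, -0.0, -168.6]
force: [-0.2, 1.5, -4.1]
opening: 0.0378
```

```bash
python3 -m handwheel '[[[0,0,0.0004,0,1],[0,0,0,0,1],[0,0,0,0,1]]]'
```

```text
clock: 11.42
tool_pos: [0.5891, 0.1851, 0.0533]
orientation: [-180.0, -0.0, -168.6]
force: [-0.8, 1.3, -3.6]
opening: 0.0374
```

```bash
python3 -m handwheel '[[[0,0,0.0004,0,1],[0,0,0,0,1],[0,0,0,0,1]]]'; python3 -m handwheel '[[[0,0,0.0004,0,1],[0,0,0,0,1],[0,0,0,0,1]]]'
```

```text
clock: 11.67
tool_pos: [0.5891, 0.1851, 0.0529]
orientation: [180.0, -0.0, -168.6]
force: [-0.2, -0.5, -4.3]
opening: 0.0381
clock: 11.92
tool_pos: [0.5893, 0.1852, 0.0529]
orientation: [180.0, 0.0, -168.6]
force: [-0.7, -0.6, -0.9]
opening: 0.0381
```

Touched down at TCP z = 0.0529, so the base is on the plate, and the load came on softly. Next I'll slide toward the stop along tool +y.

```bash
python3 -m handwheel '[[[0,0.0005,0,0,1],[0,0.0008,0,0,1],[0,0.0007,0,0,1],[0,0,0,0,1],[0,0,0,0,1]]]'; python3 where.py; python3 -m handwheel '[[[0,0.0004,0,0,1],[0,0,0,0,1],[0,0,0,0,1]]]'
```

```text
clock: 12.33
tool_pos: [0.589, 0.1873, 0.0529]
orientation: [180.0, 0.0, -168.6]
force: [-0.1, -1.2, 1.6]
opening: 0.0378
t 12.33 [0.589  0.1873 0.0529] [ 1.7999e+02  4.0000e-02 -1.6860e+02] F [-0.1 -1.2  1.6] open 0.0378
clock: 12.58
tool_pos: [0.5889, 0.1876, 0.0529]
orientation: [180.0, 0.0, -168.6]
force: [0.4, -0.1, 3.1]
opening: 0.0378
```

```bash
python3 -m handwheel '[[[0,0.0004,0,0,1],[0,0,0,0,1],[0,0,0,0,1]]]'; python3 -m handwheel '[[[0,0.0004,0,0,1],[0,0,0,0,1],[0,0,0,0,1]]]'
```

```text
clock: 12.83
tool_pos: [0.5888, 0.1879, 0.0529]
orientation: [180.0, 0.0, -168.6]
force: [1.4, -2.0, 5.3]
opening: 0.0378
clock: 13.08
tool_pos: [0.5887, 0.1882, 0.0529]
orientation: [-180.0, 0.0, -168.6]
force: [0.9, -2.2, 5.4]
opening: 0.0381
```

```bash
python3 -m handwheel '[[[0,0.0003,-0.0003,0,1],[0,0,0,0,1],[0,0,0,0,1]]]'; python3 -m handwheel '[[[0,0.0004,0,0,1],[0,0,0,0,1],[0,0,0,0,1]]]'; python3 where.py
```

```text
clock: 13.33
tool_pos: [0.5885, 0.1882, 0.0528]
orientation: [-180.0, 0.0, -168.6]
force: [3.1, -4.7, 3.3]
opening: 0.0382
clock: 13.58
tool_pos: [0.5885, 0.1882, 0.0529]
orientation: [-180.0, -0.0, -168.6]
force: [3.1, -6.6, 3.2]
opening: 0.0376
t 13.58 [0.5885 0.1882 0.0529] [-1.7996e+02 -1.0000e-02 -1.6864e+02] F [ 3.1 -6.6  3.2] open 0.0376
```

```bash
python3 -m handwheel '[[[-0.0005,-0.0003,-0.0002,0,1],[-0.001,0,0,0,1],[-0.001,0,0,0,1],[-0.001,0,0,0,1],[-0.001,0,0,0,1],[-0.001,0,0,0,1],[-0.001,0,0,0,1],[-0.0005,0,0,0,1],[0,0,0,0,1],[0,0,0,0,1]]]'; python3 where.py
```

```text
clock: 14.42
tool_pos: [0.5943, 0.1893, 0.0529]
orientation: [-180.0, -0.1, -168.6]
force: [-0.8, -5.2, 5.9]
opening: 0.0378
t 14.42 [0.5943 0.1893 0.0529] [-1.7996e+02 -1.1000e-01 -1.6863e+02] F [-0.8 -5.2  5.9] open 0.0378
```

```bash
python3 -m handwheel '[[[-0.0008,0,-0.0003,0,1],[-0.0008,0,0,0,1],[-0.0008,0,0,0,1],[0,0,0,0,1],[0,0,0,0,1]]]'; python3 where.py;  python3 -m handwheel '[[[-0.0004,0,0,0,1],[0,0,0,0,1],[0,0,0,0,1]]]';python3 -m handwheel '[[[-0.0004,0,0,0,1],[0,0,0,0,1],[0,0,0,0,1]]]'
```

```text
clock: 14.83
tool_pos: [0.5967, 0.1898, 0.0529]
orientation: [-180.0, -0.1, -168.6]
force: [-1.7, -4.8, 3.7]
opening: 0.0377
t 14.83 [0.5967 0.1898 0.0529] [-1.7996e+02 -1.2000e-01 -1.6863e+02] F [-1.7 -4.8  3.7] open 0.0377
clock: 15.08
tool_pos: [0.597, 0.1899, 0.0529]
orientation: [-180.0, -0.1, -168.6]
force: [-1.4, -5.5, 3.5]
opening: 0.0379
clock: 15.33
tool_pos: [0.5973, 0.1899, 0.0529]
orientation: [-180.0, -0.1, -168.6]
force: [-2.4, -4.9, 3.7]
opening: 0.0378
```

```bash
for i in 1; do python3 -m handwheel '[[[-0.0005,0,0,0,1],[-0.0005,0,0,0,1],[0,0,0,0,1]]]'; python3 -m handwheel '[[[-0.0004,0,0,0,1],[0,0,0,0,1],[0,0,0,0,1]]]'; done
```

```text
clock: 15.58
tool_pos: [0.5982, 0.1901, 0.0529]
orientation: [-180.0, -0.1, -168.6]
force: [-2.7, -5.4, 4.3]
opening: 0.038
clock: 15.83
tool_pos: [0.5986, 0.1902, 0.0529]
orientation: [-180.0, -0.1, -168.6]
force: [-2.5, -5.5, 4.2]
opening: 0.038
```

```bash
python3 -m handwheel '[[[-0.0004,0,0,0,1],[0,0,0,0,1],[0,0,0,0,1]]]'; python3 -m handwheel '[[[-0.0004,0,0,0,1],[0,0,0,0,1],[0,0,0,0,1]]]'
```

```text
clock: 16.08
tool_pos: [0.5989, 0.1903, 0.0529]
orientation: [-180.0, -0.1, -168.6]
force: [-2.8, -4.9, 4.8]
opening: 0.0378
clock: 16.33
tool_pos: [0.5993, 0.1903, 0.0529]
orientation: [-180.0, -0.2, -168.6]
force: [-2.7, -5.6, 5.3]
opening: 0.0379
```

```bash
python3 -m handwheel '[[[-0.0004,0,-0.0001,0,1],[0,0,0,0,1],[0,0,0,0,1]]]'; python3 -m handwheel '[[[-0.0004,0,0,0,1],[0,0,0,0,1],[0,0,0,0,1]]]'; python3 -m handwheel '[[[-0.0004,0,0,0,1],[0,0,0,0,1],[0,0,0,0,1]]]'
```

```text
clock: 16.58
tool_pos: [0.5996, 0.1904, 0.0529]
orientation: [-180.0, -0.2, -168.6]
force: [-3.0, -4.9, 3.8]
opening: 0.0377
clock: 16.83
tool_pos: [0.5998, 0.1904, 0.0529]
orientation: [-179.9, -0.2, -168.6]
force: [-2.9, -5.0, 5.3]
opening: 0.0375
clock: 17.08
tool_pos: [0.5998, 0.1904, 0.0529]
orientation: [-179.9, -0.2, -168.6]
force: [-5.2, -5.2, 7.0]
opening: 0.0378
```

```bash
python3 -m handwheel '[[[-0.0004,0,0,0,1],[0,0,0,0,1],[0,0,0,0,1]]]'; python3 look.py b 0.02 '(-.020,-.000)'
```

```text
clock: 17.33
tool_pos: [0.5999, 0.1904, 0.053]
orientation: [-179.9, -0.3, -168.6]
force: [-6.5, -4.0, 7.5]
opening: 0.0379
```

View pics/bc.png

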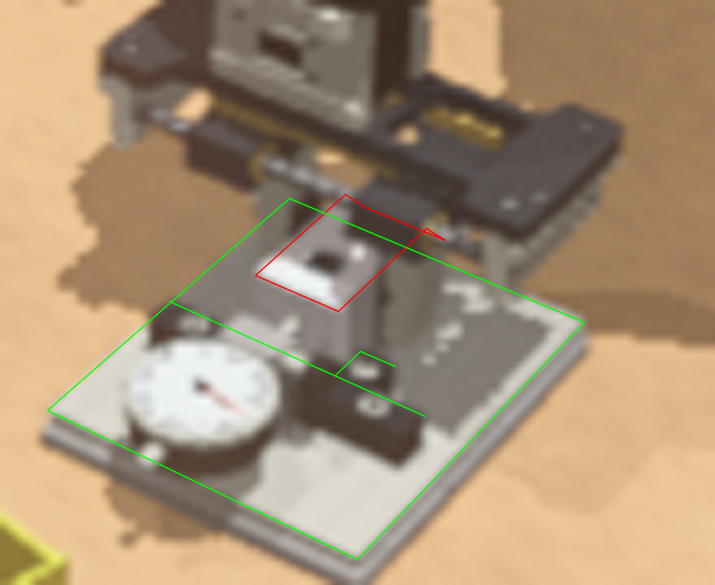

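View pics/bt.png

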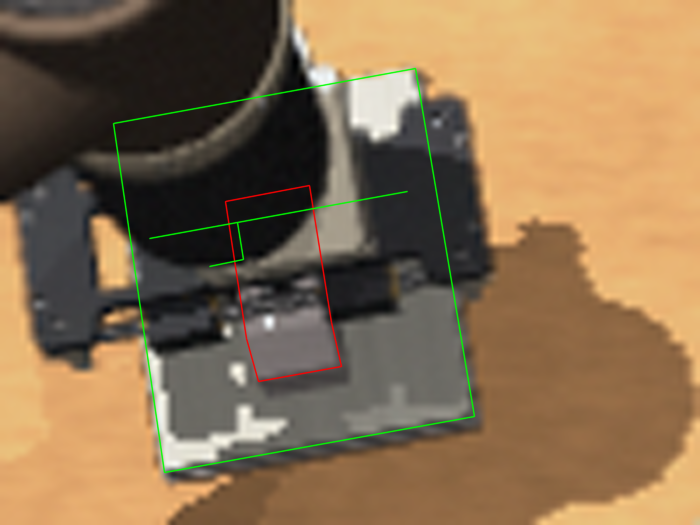

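The needle has swung about 80°, and the nose and side overlays match the home position with fence and stop forces felt. Next I'll release, lift and back off, then close the fingers for the bevel push.

```bash
python3 -m handwheel '[[[0,0,-0.0003,0,0.5],[0,0,0,0,0.4],[0,0,0,0,0.35],[0,0,0,0,0.35],[0,0,0,0,0.35],[0,0,0,0,0.35]]]'; python3 where.py
python3 -m handwheel '[[[0,0,-0.005,0,0.35],[0,0,-0.015,0,0.35],[0,0,-0.02,0,0.35],[0,0,-0.01,0,0.35],[0.015,0,0,0,0.35],[0.02,0,0,0,1],[0.02,0,0,0,1],[0,0,0,0,1],[0,0,0,0,1],[0,0,0,0,1],[0,0,0,0,1],[0,0,0,0,1]]]'; python3 where.py;python3 look.py c 0.02 '(-.020,-.000)'
```

```text
clock: 17.93
tool_pos: [0.6021, 0.1916, 0.0536]
orientation: [180.0, 0.0, -168.6]
force: [-0.5, 0.1, -0.1]
opening: 0.0563
t 17.93 [0.6021 0.1916 0.0536] [ 179.99    0.   -168.61] F [-0.5  0.1 -0.1] open 0.0563
clock: 18.93
tool_pos: [0.5488, 0.1807, 0.1037]
orientation: [180.0, 0.0, -168.6]
force: [-0.1, 0.7, -1.1]
opening: 0.0158
t 18.93 [0.5488 0.1807 0.1037] [ 1.8000e+02  1.0000e-02 -1.6863e+02] F [-0.1  0.7 -1.1] open 0.0158
```

View pics/cc.png

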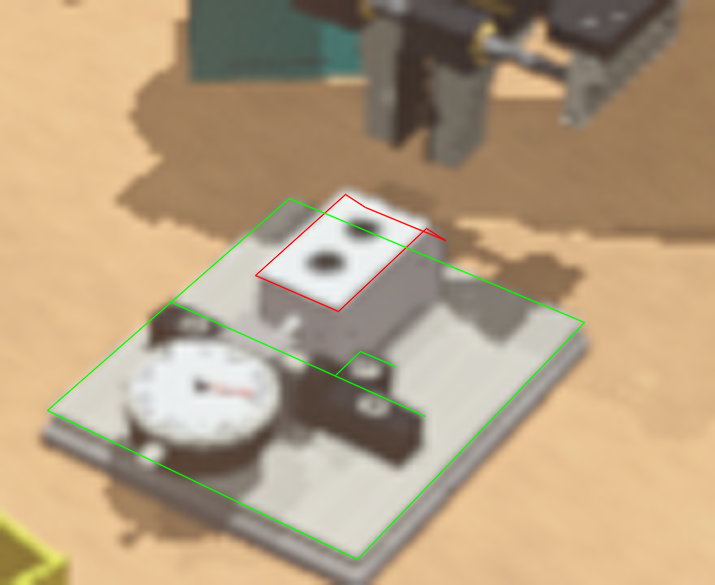

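View pics/ct.png

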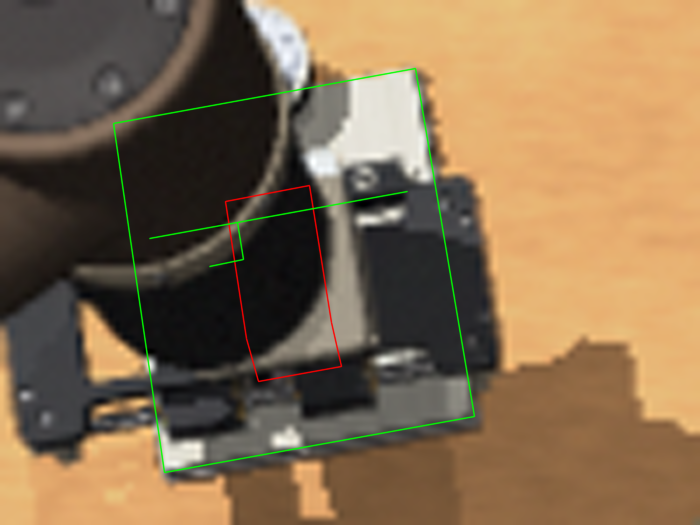

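```bash
cat > jf.py <<'E'
import sys; from h import *; import pickle
T,C=pickle.load(open(sys.argv[1]+".pkl","rb"))
pg,_=edgefit([(C,[0,1,2])],PE,0,np.load("p0.npy")[1])
q=place([[-.02,0,0]],*pg)[0]
pj,r=edgefit([(C,[0,1,2])],JE,.02,[q[0],q[1],pg[2]])
d=pj[:2]-pg[:2]; c,s=np.cos(pg[2]),np.sin(pg[2])
print("gauge",pg,"jaw in gauge mm",1e3*(c*d[0]+s*d[1]),1e3*(-s*d[0]+c*d[1]),"yaw",np.degrees(pj[2]-pg[2]),r)
E
python3 jf.py c
```

```text
gauge [0.60875217 0.19179507 0.19429829] jaw in gauge mm -13.603636133612616 -0.2029054471966059 yaw -0.7084895358243471 {(0, 0): (-0.03, 15), (0, 1): (-0.35, 15), (0, 2): (-0.33, 15)}
```

```bash
sed -i 's/^pg,_=.*/pg=np.array([.6156,.1933,np.radians(11.5)])/' jf.py; python3 jf.py c
```

```text
gauge [0.6156     0.1933     0.20071286] jaw in gauge mm -20.638355245747327 -0.21777844962992884 yaw -1.415010942074089 {(0, 0): (-0.03, 15), (0, 1): (-0.42, 15), (0, 2): (-0.33, 15)}
```

```bash
python3 -m handwheel '[[[0.0013,0,0.005,0,1],[0,0,0.006,0,1],[0,0,0.0037,0,1],[0,0,0,0,1],[0,0,0,0,1]]]'; python3 where.py;python3 look.py d 0.02 '(-.020,-.000)'
```

```text
clock: 19.45
tool_pos: [0.5467, 0.1801, 0.0885]
orientation: [-180.0, -0.1, -168.6]
force: [1.0, 0.1, 0.0]
opening: 0.0006
t 19.45 [0.5467 0.1801 0.0885] [-1.7997e+02 -6.0000e-02 -1.6861e+02] F [1.  0.1 0. ] open 0.0006
```

View pics/dc_raw.png

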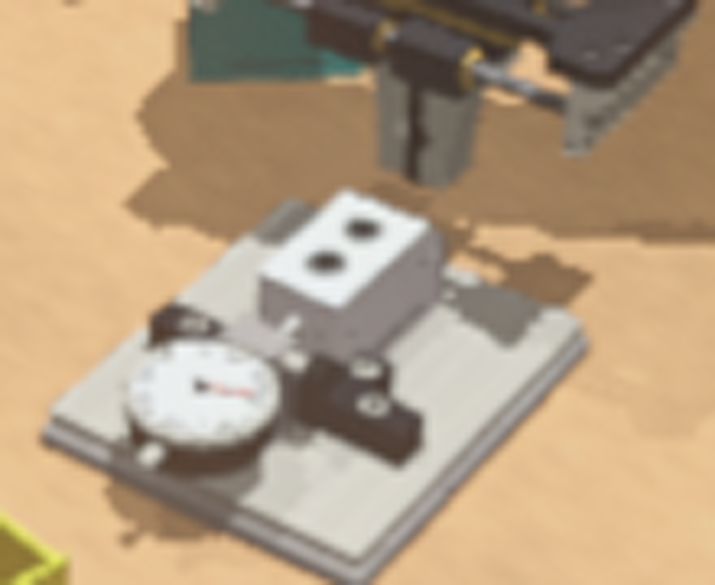

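```bash
python3 -m handwheel '[[[-0.001,0,0.001,0,1],[-0.001,0,0.001,0,1],[-0.001,0,0.001,0,1],[-0.001,0,0.001,0,1],[-0.001,0,0.001,0,1],[-0.0005,0,0.0005,0,1],[0,0,0,0,1]]]'; python3 -m handwheel '[[[-0.0005,0,0.0005,0,1],[-0.0005,0,0.0005,0,1],[0,0,0,0,1],[0,0,0,0,1]]]';python3 -m handwheel '[[[-0.0005,0,0.0005,0,1],[-0.0005,0,0.0005,0,1],[0,0,0,0,1],[0,0,0,0,1]]]'
```

```text
clock: 20.13
tool_pos: [0.5523, 0.1813, 0.0834]
orientation: [-180.0, -0.0, -168.6]
force: [-0.2, -0.1, -0.3]
opening: 0.0003
clock: 20.47
tool_pos: [0.5532, 0.1816, 0.0825]
orientation: [-180.0, -0.0, -168.6]
force: [0.3, -0.1, -0.0]
opening: 0.0002
clock: 20.8
tool_pos: [0.5542, 0.1818, 0.0815]
orientation: [-180.0, -0.0, -168.6]
force: [-0.1, 0.5, -0.8]
opening: -0.0001
```

```bash
python3 -m handwheel '[[[-0.0005,0,0.0005,0,1],[-0.0005,0,0.0005,0,1],[0,0,0,0,1]]]';python3 -m handwheel '[[[-0.0005,0,0.0005,0,1],[0,0,0,0,1],[0,0,0,0,1]]]'
```

```text
clock: 21.05
tool_pos: [0.5553, 0.182, 0.0805]
orientation: [-180.0, -0.0, -168.6]
force: [0.2, 0.8, 0.2]
opening: 0.0007
clock: 21.3
tool_pos: [0.5557, 0.1821, 0.08]
orientation: [-180.0, -0.0, -168.6]
force: [-0.1, -0.1, 0.9]
opening: 0.0004
```

```bash
python3 -m handwheel '[[[-0.0005,0,0.0005,0,1],[0,0,0,0,1],[0,0,0,0,1]]]';python3 -m handwheel '[[[-0.0003,0,0.0003,0,1],[0,0,0,0,1],[0,0,0,0,1]]]'
```

```text
clock: 21.55
tool_pos: [0.5562, 0.1821, 0.0795]
orientation: [-180.0, -0.0, -168.6]
force: [0.3, 0.4, -0.0]
opening: 0.0007
clock: 21.8
tool_pos: [0.5564, 0.1822, 0.0793]
orientation: [-180.0, -0.0, -168.6]
force: [-0.7, -0.6, 1.1]
opening: 0.0004
```

```bash
python3 -m handwheel '[[[-0.0004,0,0.0004,0,1],[0,0,0,0,1],[0,0,0,0,1]]]';python3 -m handwheel '[[[-0.0004,0,0.0004,0,1],[0,0,0,0,1],[0,0,0,0,1]]]'
```

```text
clock: 22.05
tool_pos: [0.5567, 0.1822, 0.079]
orientation: [-180.0, -0.0, -168.6]
force: [-3.2, -0.1, 4.2]
opening: 0.0003
clock: 22.3
tool_pos: [0.5573, 0.1823, 0.0788]
orientation: [-180.0, 0.0, -168.6]
force: [-2.4, -0.4, 6.2]
opening: 0.0005
```

```bash
python3 -m handwheel '[[[-0.0004,0,0.0004,0,1],[0,0,0,0,1],[0,0,0,0,1]]]';python3 -m handwheel '[[[-0.0004,0,0.0004,0,1],[0,0,0,0,1],[0,0,0,0,1]]]'
```

```text
clock: 22.55
tool_pos: [0.5576, 0.1824, 0.0787]
orientation: [-180.0, -0.0, -168.6]
force: [-4.2, -0.0, 7.8]
opening: 0.0004
clock: 22.8
tool_pos: [0.5577, 0.1823, 0.0785]
orientation: [-180.0, -0.0, -168.6]
force: [-7.1, -0.7, 11.9]
opening: 0.0007
```

```bash
python3 -m handwheel '[[[-0.0005,0,0,0,1],[0,0,0,0,1],[0,0,0,0,1]]]'; python3 where.py; python3 look.py e 0.02 '(-.020,-.000)'; python3 jf.py e
```

```text
clock: 23.05
tool_pos: [0.5578, 0.1823, 0.0785]
orientation: [-180.0, -0.1, -168.6]
force: [-8.5, -1.1, 13.3]
opening: 0.0003
t 23.05 [0.5578 0.1823 0.0785] [-1.7998e+02 -6.0000e-02 -1.6861e+02] F [-8.5 -1.1 13.3] open 0.0003
gauge [0.6156     0.1933     0.20071286] jaw in gauge mm -19.869633231457765 0.01872499599454673 yaw -1.806997833013728 {(0, 0): (-0.01, 15), (0, 1): (-0.37, 15), (0, 2): (-0.33, 15)}
```

View pics/ec.png

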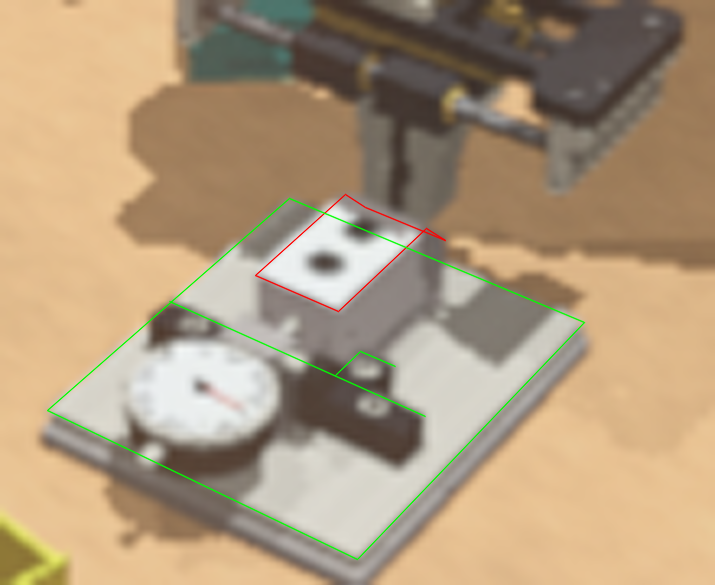

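```bash
python3 - <<'E'
from h import *; import pickle
T,C=pickle.load(open("e.pkl","rb")); roi=(255,212,295,248); k=16
im=cv2.resize(C["color"][roi[1]:roi[3],roi[0]:roi[2],::-1],None,fx=k,fy=k,interpolation=cv2.INTER_CUBIC)
pg=[.6156,.1933,np.radians(11.5)]; q=place([[-.02,0,0]],*pg)[0]
V=[((.04,y,0),(.04,y,.05),0) for y in(-.019,.019)]+[((-.04,.019,0),(.04,.019,0),0)]
b=im.copy(); drawmodel(C,JE+V,[q[0],q[1],pg[2]],.02,b,roi,k,(0,0,255))
cv2.imwrite("pics/ez.png",b)
E
```

```text
(no output)
```

View pics/ez.png

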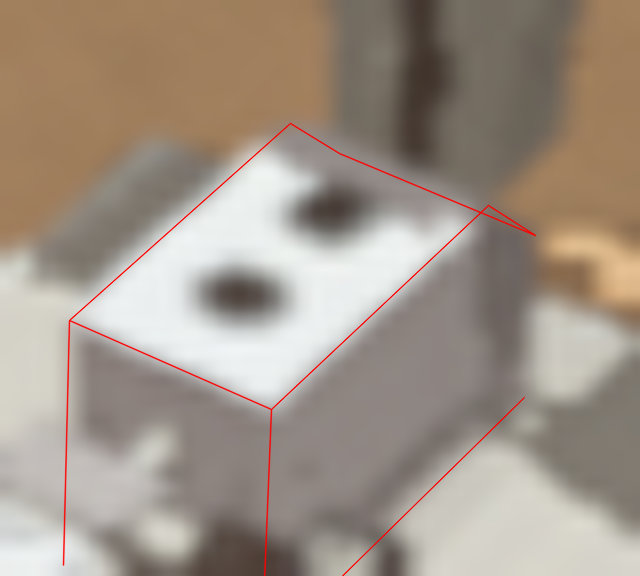

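```bash
python3 -m handwheel '[[[-0.0004,0.0003,0,0,1],[-0.0004,0,0,0,1],[0,0,0,0,1],[0,0,0,0,1],[0,0,0,0,1]]]'; python3 where.py; python3 -m handwheel '[[[0,0,0,0,1],[0,0,0,0,1],[0,0,0,0,1],[0,0,0,0,1]]]'
```

```text
clock: 23.57
tool_pos: [0.5579, 0.1824, 0.0784]
orientation: [-180.0, -0.1, -168.6]
force: [-9.9, -1.3, 14.3]
opening: 0.0001
t 23.57 [0.5579 0.1824 0.0784] [-1.7996e+02 -1.3000e-01 -1.6862e+02] F [-9.9 -1.3 14.3] open 0.0001
clock: 23.9
tool_pos: [0.5579, 0.1824, 0.0784]
orientation: [-180.0, -0.1, -168.6]
force: [-11.0, -1.4, 13.8]
opening: 0.0003
```

```bash
python3 -m handwheel '[[[-0.0004,0.0003,0,0,1],[-0.0004,0,0,0,1],[0,0,0,0,1],[0,0,0,0,1],[0,0,0,0,1]]]'; python3 -m handwheel '[[[0,0,0,0,1],[0,0,0,0,1],[0,0,0,0,1],[0,0,0,0,1],[0,0,0,0,1],[0,0,0,0,1]]]'; python3 where.py; python3 look.py f 0.02 '(-.020,-.000)'; python3 jf.py f; python3 - <<'E'
from plant import telemetry,vision
import numpy as np
F=[]
for i in range(6):
    vision.snapshot("scene"); F.append(telemetry.get_obs()["force"])
F=np.array(F); print(F.mean(0).round(2),np.linalg.norm(F.mean(0)),telemetry.get_obs()["qvel"].round(2))
E
```

```text
clock: 24.32
tool_pos: [0.558, 0.1824, 0.0784]
orientation: [-179.9, -0.2, -168.6]
force: [-12.7, -2.0, 17.5]
opening: 0.0003
clock: 24.82
tool_pos: [0.558, 0.1824, 0.0784]
orientation: [-179.9, -0.2, -168.6]
force: [-12.3, -2.1, 16.5]
opening: 0.0006
t 24.82 [0.558  0.1824 0.0784] [-179.93   -0.2  -168.62] F [-12.3  -2.1  16.5] open 0.0006
gauge [0.6156     0.1933     0.20071286] jaw in gauge mm -19.776823467960288 0.0021808523884285676 yaw -1.7291851432872245 {(0, 0): (0.05, 15), (0, 1): (-0.38, 15), (0, 2): (-0.34, 15)}
[-12.53  -2.11  17.14] 21.335139679546167 [ 0.    0.07 -0.05 -0.11  0.01 -0.  ]
```

View pics/fc.png

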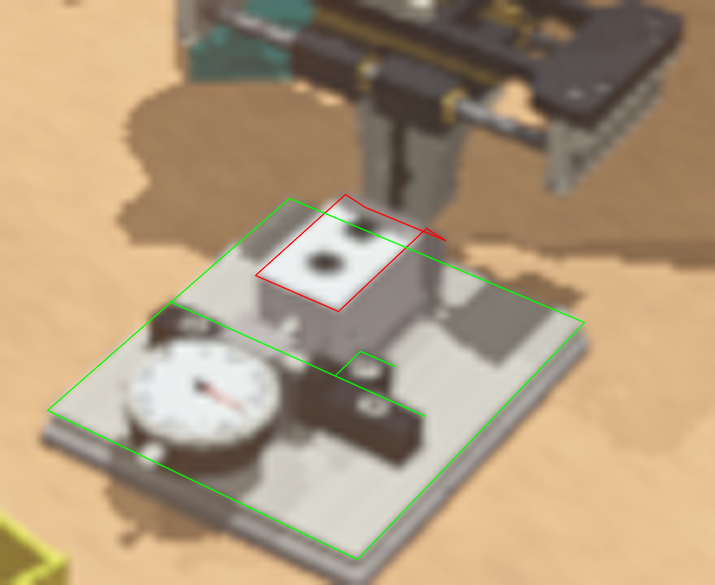

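The push is steady at 21 N. One more check: I'll compare the needle angle with the gripped-home state.

```bash
python3 - <<'E'
from h import *; import pickle
def load(n):
    if n=="s0": return pickle.load(open("s0.pkl","rb"))[0]["scene"]
    return pickle.load(open(n+".pkl","rb"))[1]
ims=[]
for n in("s0","b","c","e","f"):
    s=load(n); A=s["color"][235:262,235:268].astype(float)
    red=np.clip(A[...,0]-(A[...,1]+A[...,2])/2-6,0,None)
    y,x=np.mgrid[:27,:33]; 
    m=(np.hypot(x-16,y-14)<9); red=red*m
    # needle in the dial's plane: back-project weights to z=.067
    pts=np.array([ray(s,(x[i,j]+235,y[i,j]+235),.067)[:2] for i in range(27) for j in range(33) if red[i,j]>0]); w=red[red>0]
    pg=[.6156,.1933,np.radians(11.5)]; c=place([[.084,0,0]],*pg)[0][:2]
    d=pts-c; v=(d*w[:,None]).sum(0)/w.sum(); a=np.degrees(np.arctan2(v[1],v[0]))
    print(n,len(w),w.sum().round(),"angle",a.round(1),"r mm",(1e3*np.hypot(*v)).round(1))
    ims.append(cv2.resize(s["color"][235:262,235:268,::-1],None,fx=8,fy=8,interpolation=cv2.INTER_CUBIC)[:, :])
cv2.imwrite("pics/dials.png",np.vstack([np.hstack(ims[:3]),np.hstack([ims[3],ims[4],ims[1]])]))
E
```

```text
s0 36 176.0 angle -156.7 r mm 9.6
b 37 213.0 angle 110.0 r mm 5.4
c 37 238.0 angle 145.1 r mm 7.7
e 38 222.0 angle 125.8 r mm 5.0
f 41 258.0 angle 118.5 r mm 5.0
```

View pics/dials.png

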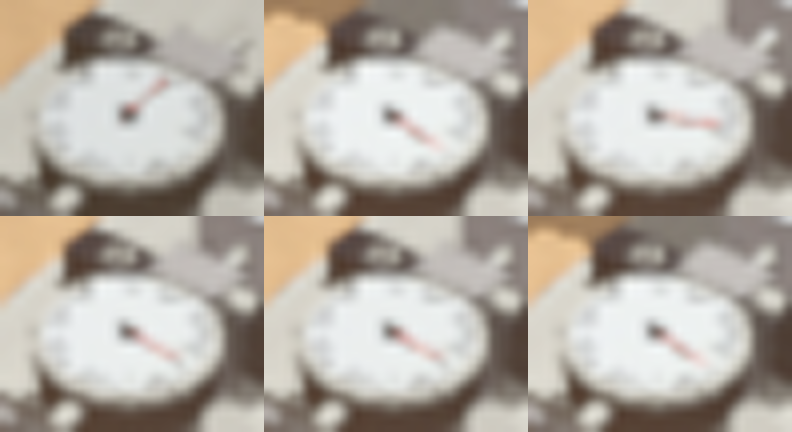

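```bash
python3 - <<'E'
from h import *; import pickle
s=pickle.load(open("f.pkl","rb"))[1]
def W(n,tile):
    s=pickle.load(open("s0.pkl","rb"))[0]["scene"] if n=="s0" else pickle.load(open(n+".pkl","rb"))[1]
    A=s["color"][235:262,235:268].astype(float)
    red=np.clip(A[...,0]-A[...,1:].mean(2),0,None); 
    y,x=np.mgrid[:27,:33]; bg=np.median(red[np.hypot(x-15.4,(y-13.9)*1.5)<9])
    red=np.clip(red-bg-4,0,None)*(np.hypot(x-15.4,(y-13.9))<9)*(np.hypot(x-15.4,y-13.9)>1.5)
    P=np.array([ray(s,(a+235,b+235),.067)[:2] for a,b in zip(x[red>0],y[red>0])]); w=red[red>0]
    c=ray(s,(250.4,248.9),.067)[:2]; d=P-c
    th=np.arctan2(d[:,1],d[:,0]); r=np.hypot(*d.T)
    z=(w*r*np.exp(1j*th)).sum(); return np.degrees(np.angle(z))%360,abs(z)/(w*r).sum()
for n in("s0","a","b","c","d","e","f"): print(n,W(n,0))
E
```

```text
s0 (np.float64(217.33641099619538), np.float64(0.5460285692921436))
a (np.float64(219.31080280173194), np.float64(0.49487716917650865))
b (np.float64(173.51911291387646), np.float64(0.17801878586004624))
c (np.float64(180.0535002837366), np.float64(0.3351197738948446))
d (np.float64(180.404433302579), np.float64(0.33828026336154216))
e (np.float64(183.32411302555207), np.float64(0.20262381678668226))
f (np.float64(175.04078935630685), np.float64(0.20463750979121373))
```

```bash
python3 - <<'E'
from h import *; import pickle
def L(n): return pickle.load(open("s0.pkl","rb"))[0]["scene"] if n=="s0" else pickle.load(open(n+".pkl","rb"))[1]
s=L("f"); a0=None
f=lambda p:ray(s,(235+(p[0]+.5)/8-.5,235+(p[1]+.5)/8-.5),.067)[:2]
h=f((127,115))
for n,t in dict(s0=(168,78),b=(176,150),c=(192,125),e=(180,144),f=(179,144)).items():
    d=f(t)-h; print(n,np.degrees(np.arctan2(d[1],d[0])).round(1),(1e3*np.hypot(*d)).round(1))
# template: darkness/redness profile by angle along radius 5..13mm
for n in("s0","b","c","e","f"):
    q=L(n)["color"].astype(float); best=[]
    for th in np.arange(60,260,1.):
        r=np.linspace(.006,.014,9)
        P=np.c_[h[0]+r*np.cos(np.radians(th)),h[1]+r*np.sin(np.radians(th)),0*r+.067]
        uv=proj(s,P); v=[map_coordinates(q[...,c],[uv[:,1],uv[:,0]],order=1) for c in range(3)]
        best.append((np.mean(v[0]-(v[1]+v[2])/2)))
    b=np.array(best); k=b.argmax(); ww=np.clip(b-b.max()*.6,0,None)*(abs(np.arange(len(b))-k)<25)
    print(n,"needle",60+(ww*np.arange(len(b))).sum()/ww.sum(),b.max().round(1))
E
```

```text
s0 -168.9 21.5
b 89.1 21.6
c 123.7 20.1
e 96.8 20.6
f 96.2 20.4
s0 needle 193.1604361245624 10.9
b needle 91.37338526141303 21.5
c needle 121.6897139320201 19.2
e needle 96.71405902427524 21.4
f needle 95.79844658616241 23.9
```

```bash
for k in b c d e f; do echo $k; python3 jf.py $k; done; python3 - <<'E'
from h import *; import pickle
for k in "bcdef":
    C=pickle.load(open(k+".pkl","rb"))[1]
    pg=[.6156,.1933,np.radians(11.5)]; g=gaussian_filter(C["color"][:,:,2].astype(float),.5)
    # subpixel offset of each top edge along its length relative to the home model
    q=place([[-.02,0,0]],*pg)[0]; out=[]
    for e in (0,1,2):
        A,B,I=JE[e]; t=np.linspace(.1,.9,9)[:,None]; P=np.array(A)*(1-t)+np.array(B)*t
        uv=proj(C,place(P,q[0],q[1],pg[2],.02)); iv=proj(C,place([I],q[0],q[1],pg[2],.02))[0]
        d=uv[-1]-uv[0]; n=np.array([-d[1],d[0]])/np.hypot(*d); n=-n if (iv-uv.mean(0))@n>0 else n
        s=np.arange(-2,2.01,.1); X=uv[:,None]+s[None,:,None]*n
        dv=np.clip(-np.gradient(map_coordinates(g,[X[...,1],X[...,0]],order=3),axis=1),0,None)
        out.append(((dv*s).sum(1)/dv.sum(1)).round(2))
    print(k,*out,sep="\n  ")
E
```

```text
b
gauge [0.6156     0.1933     0.20071286] jaw in gauge mm -19.479920269070565 -0.19024704792805014 yaw 0.563096365524224 {(0, 0): (-0.04, 15), (0, 1): (-0.07, 15), (0, 2): (-0.11, 8)}
c
gauge [0.6156     0.1933     0.20071286] jaw in gauge mm -20.638355245747327 -0.21777844962992884 yaw -1.415010942074089 {(0, 0): (-0.03, 15), (0, 1): (-0.42, 15), (0, 2): (-0.33, 15)}
d
gauge [0.6156     0.1933     0.20071286] jaw in gauge mm -20.642289695496608 -0.25563561379392513 yaw -1.4517225978956443 {(0, 0): (0.03, 15), (0, 1): (-0.42, 15), (0, 2): (-0.35, 15)}
e
gauge [0.6156     0.1933     0.20071286] jaw in gauge mm -19.869633231457765 0.01872499599454673 yaw -1.806997833013728 {(0, 0): (-0.01, 15), (0, 1): (-0.37, 15), (0, 2): (-0.33, 15)}
f
gauge [0.6156     0.1933     0.20071286] jaw in gauge mm -19.776823467960288 0.0021808523884285676 yaw -1.7291851432872245 {(0, 0): (0.05, 15), (0, 1): (-0.38, 15), (0, 2): (-0.34, 15)}
b
  [ 0.18  0.11  0.14  0.18  0.15  0.06 -0.05  0.15  0.3 ]
  [-0.6   0.32  0.18  0.12  0.01 -0.1  -0.28 -0.04  0.37]
  [-1.33 -0.98   nan -1.78 -0.9  -0.    0.33  0.1   0.16]
c
  [-0.31 -0.22 -0.3  -0.29 -0.17 -0.09 -0.07 -0.1  -0.16]
  [0.51 0.43 0.32 0.19 0.27 0.4  0.55 0.74 0.41]
  [ 0.28  0.31  0.24  0.21  0.12  0.09  0.1  -0.01  0.05]
d
  [-0.32 -0.23 -0.3  -0.28 -0.16 -0.09 -0.06 -0.1  -0.16]
  [0.51 0.42 0.35 0.25 0.32 0.46 0.57 0.75 0.44]
  [0.28 0.3  0.24 0.21 0.13 0.09 0.1  0.01 0.06]
e
  [-0.06 -0.    0.09  0.08  0.03 -0.05 -0.1  -0.    0.02]
  [0.07 0.4  0.36 0.25 0.43 0.52 0.52 0.48 0.57]
  [0.84 0.69 0.23 0.23 0.12 0.09 0.1  0.01 0.06]
f
  [-0.06  0.    0.1   0.18  0.12 -0.04 -0.09  0.02  0.01]
  [0.09 0.39 0.36 0.25 0.43 0.51 0.52 0.48 0.56]
  [0.95 0.79 0.24 0.22 0.13 0.09 0.11 0.01 0.06]<stdin>:13: RuntimeWarning: invalid value encountered in divide
```

The nose edge is now parallel to the home model along its whole length. The extra needle swing in the gripped state is explained by the 0.3° tilt it had then. I'm handing in while pressing.

```bash
python3 where.py; python3 -c "
from plant import close_job; print(close_job())"
```

```text
t 25.22 [0.558  0.1824 0.0784] [-179.93   -0.2  -168.62] F [-12.2  -1.3  16.6] open 0.0008
the job is handed in; nothing more can be done
None
```

The bright jaw is standing on the gauge plate, home against fence and stop. I handed the job in at 25.2 s with the robot still pressing it there.

I gripped the jaw across its sides and set it down softly (about 3 N at touch). I then slid it against the stop and the fence, each felt as a force. After release I closed the fingers and pushed diagonally on the bevel.

**Last checks**
- **Push:** about 21 N, steady, with about 12.5 N towards the fence and 17 N down.
- **Position:** fitted from the scene camera, the jaw is at gauge x ≈ -19.8 mm, y ≈ 0.0 mm. Home is -20, 0.
- **Dial:** the needle turned about 97° from its rest position. I cannot read the plunger travel directly, so 3 mm is not confirmed as a number.

**Where checks disagreed**
- **After release:** the plunger pushed the jaw back by about 0.7 mm. The bevel push brought it home again.
- **Needle:** it stands about 5° short of where it was while I still gripped the jaw. The jaw was then tilted about 0.3°, which would account for at least part of that.
- **Yaw:** the whole-outline fit shows a yaw of -1.7°. I put this down to blurred side edges and discounted it, because the nose edge itself lies parallel to the fence within about 0.1 to 0.2 pixel.

I saw no sign of contact with the dial or the other things on the bench, but I took no separate picture to confirm they had not moved.

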